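Fit the collars to a calibration well and hold the probe centred in its bore

ROBOT

A 7-joint arm with a two-finger parallel gripper is mounted at the origin on the work surface; the furniture and walls round the work are solid. World frame = base frame: x ahead of the robot, y to its left, z up, the work surface at z = 0. Lengths are in m, angles in rad, forces in N, time in s.
With the tool pointing down it reaches from about 0.425 to 0.95 m from the base axis. Payload 16.7 kg.
Tool frame: the origin (TCP) lies at the very end of the fingers, on their centre line; the grasp point (between the pads) lies 19 mm behind it; x points along the fingers, z is the direction in which the jaws open and shut, and the axes are right-handed (so a half turn about x gives the same grasp; the last joint's range is limited). The gripper opens to 94 mm and grips with 3 to 60 N. Pads are 16 mm wide; open, the fingers measure 119 mm over their backs; the gripper's body (75 mm by 177 mm) begins 78 mm behind the grasp point.
Start: joints at [-1.286, 0.426, 0.074, 1.606, -0.034, 1.111, -0.067], TCP at [0.284, 0.612, 0.205] pointing down, gripper open.
Joint ranges: [-2.85, 2.85], [-0.5, 2.14], [-1.23, 1.37], [0.21, 2.46], [-1.02, 4.16], [0.16, 2.05], [-2.73, 2.73]. Speed limits (rad/s): [1.89, 1.89, 2.39, 2.39, 3.01, 3.01, 3.01].

INTERFACE

Orientations are given as a unit quaternion [x, y, z, w].
In Python, from plant import r gives the robot as it stands.
- The arm moves only by the shell command python3 -m handwheel 'ROWS' [FORCE]. ROWS is a JSON object of lists of equal length, an entry for each row: "gripper": the closure, from 0 (fully open) to 1 (shut); "linear": the shift along the tool's x, y, z as a fraction of full scale, a list of three; "spin": the turn about the tool's x as a fraction of full scale. In form: {"gripper": [gripper, ...], "linear": [[x, y, z], ...], "spin": [spin, ...]}. A call has 1 to 8 rows; each row shifts and turns the pose as measured when the row begins, along the tool's axes as they then stand; what a row does not reach is not made up. Full scale, the value 1, is 30 cm for a shift and 0.5 rad for a turn. A row lasts 1/8 s, in which the tool goes at most 62.5 mm and 10.7 degrees, less where a joint would pass 70% of its speed; a pose out of reach is approached as far as the arm can. A call with a number of a shift or a turn outside -1 to 1 is refused whole. A call with a gripper value outside its range is refused whole. The fingers move at their own pace and stop on an object; FORCE is the grip in N (left out, the last holds). Time passes only in rows, so rows that do not move let the fingers close. It gives the time, the measured TCP pose, the force and the opening at its end, in the units of the state.
- r.observe(): the state, without advancing time (a new reading comes with each control period).
- r.grab_frame(name): name is "scene" or "side" or "wrist"; returns (picture, depth): 480x640x3 uint8, red, green, blue; 480x640 float32, m along the optical axis (not along the pixel's ray), 0 where there is no reading.
- r.get_calibration(name): a dict with "fx", "fy", "cx", "cy" (pixels), "distortion" ([k1, k2, p1, p2, k3] as OpenCV has them; the pictures are not rectified), "position" and "rotation" of the camera in the world. Camera axes: x right, y down, z forward; pixel columns grow to the right and rows downward; lengths in m; the calibration is good to about 2 mm. A picture is of the moment at which its call begins: read the wrist's pose just before it. get_calibration takes no time and is no camera call; for the wrist camera it gives the pose at the moment of the call.
- r.close_job(): hands the job in, once; it reports no verdict.
Trained networks look in the newest picture that a camera, given by its name, has taken for a name from the list of things; names that differ only in an ending like _2 or _b are one class to them, and where a whole thing is asked for, a point or a joint stands for the part that bears it (a point fixed in the world has none). Each returns a list of dicts, best first, with "p" (0 to 1); they miss things now and then, are a little off and sometimes report something else, mostly with a low value. They report only what shows in the picture. A call takes as long as a camera call. They do not tell look-alikes from the thing itself.
- r.spot_in(camera, query): "point" ([x, y, z] in m, in world coordinates, good to about 4 mm: the middle of the surface that is visible of it).
- r.landmark_of(camera, query): "point" ([x, y, z] in m, in world coordinates, good to about 4 mm: a listed point, or the origin of a listed thing).
The state is a dict: "time": time; "joints": joint angles; "joint_vel": joint speeds; "tau": joint torques, N m; "ee_pos": TCP position; "tcp_rot": TCP orientation; "contact_force": force on the tool from outside, world axes, zero at the start; "torque": the same for the moment, N m; "gripper_width": finger opening in m.
Only numpy, scipy, OpenCV 4.12 (cv2) and the standard library are available. Lean on these libraries where they do the work, as an engineer would, in place of code of your own. Each camera call takes 0.05 s, during which the arm holds its last target. There are 200 camera calls.

TASK

Make the calibration well ready by lowering the wide orange collar over its steel sleeve until it is fully home on the housing, then the narrow green collar fully home on top of it; lower them, do not drop them. Then take the probe out of its parking stand and lower its rod into the middle of the sleeve's bore, without ever touching the well, until the red band is level with the sleeve's mouth. Finish while still holding the probe there, upright, still and centred, and leave the other things on the table undisturbed.

Things in the scene. Friction and masses are not known exactly. Their poses are not given: they have to be found in the camera images.
- well: fixed calibration well: grey housing 120 (x) x 100 (y) x 30 mm high, display and two buttons on its -x side; amid its top an upright steel sleeve, outer diameter 32, bore 24, 50 mm tall, its mouth 80 mm above the table. The bore runs on into the housing and ends 76 mm below the mouth. Origin: centre of the underside, on the sleeve axis; z up
- well_mouth (a point): centre of the sleeve's upper opening, on the bore axis, 80 mm above the table; axes as those of the well
- stand: fixed parking stand: dark steel foot 80 x 80 x 8 mm and a grey column 44 x 44 mm whose top is 90 mm above the table, with a vertical through hole of 18 mm in which the probe's rod hangs. Origin: centre of the underside, on the hole's axis; z up
- probe: loose probe, 134 mm long, upright in the stand: steel rod 10 mm thick, 80 mm long; black flange 30 mm wide, 80 to 86 mm above the tip, resting on the stand; above it, to 134 mm, a black square handle 22 x 22 mm (flats face its x and y). 70 g. Red band round the rod 48 to 52 mm above the tip; when it is level with the mouth the tip is 50 mm deep. Origin: the rod tip; z up along the rod
- wide_collar: loose orange ring lying flat, outer diameter 60, inner diameter 38, 20 mm high, 60 g nominal. Origin: centre of its underside; z up. Home: underside on the housing top, 30 mm above the table
- narrow_collar: loose green ring lying flat, outer diameter 50, inner diameter 38, 20 mm high, 40 g nominal. Origin: centre of its underside; z up. Home: underside on the orange collar, 50 mm above the table
- orange_beaker: bystander: small glass beaker with orange contents, 41 x 46 x 59 mm, origin under its centre
- stopper: bystander: red-brown rubber stopper, 27 mm wide, 26 mm high, origin under its centre
- brown_bottle: bystander: dark brown bottle with a dark cap, 52 mm wide, 100 mm high, origin under its centre
- timer: bystander: white lab timer lying flat, 62 x 66 x 19 mm, origin under its centre
Mind the look-alikes: they are no part of the job. What is shaped like the probe but yellow is not meant.

How it is judged:
By the outcome, as a careful person would: the job done as asked, in the order asked, and still so for the second after the job is handed in, while the arm keeps its last pose, push and grip.
It also fails if it takes over 69 s, if anything falls off the work surface, if the arm or the gripper's body presses on something with over 40 N, if the wrist force passes 120 N, or if a joint passes its speed limit or range.

## Working session

There is one attempt and no reset: what is moved stays moved. The work goes in short steps, Python scripts to look and compute and a shell command to move; the robot and the scene stay as the last step left them, time stands still between calls to the robot, and variables do not carry over. Pictures are saved under pics/ and viewed, about 8 in all and at most 12, crops included, and the job is handed in when it is done.

```bash
mkdir -p pics; ls; cat > h.py <<'E'
import numpy as np, cv2
from scipy.spatial.transform import Rotation as R
from plant import r
def cloud(cam):
    c=r.get_calibration(cam); im,d=r.grab_frame(cam)
    K=np.array([[c['fx'],0,c['cx']],[0,c['fy'],c['cy']],[0,0,1]])
    v,u=np.mgrid[0:480,0:640]
    n=cv2.undistortPoints(np.stack([u,v],-1).reshape(-1,1,2).astype(np.float64),K,np.array(c['distortion'])).reshape(480,640,2)
    P=np.dstack([n[...,0]*d,n[...,1]*d,d]); rot=np.array(c['rotation'])
    if rot.shape!=(3,3): rot=R.from_quat(rot).as_matrix()
    W=P@rot.T+np.array(c['position']); W[d==0]=np.nan
    return im,d,W
E
python3 - <<'E'
from h import *
s=r.observe(); print({k:np.round(v,3).tolist() for k,v in s.items()})
for cam in ['scene','side']:
    im,d,W=cloud(cam); np.savez('/tmp/'+cam,im=im,W=W)
    cv2.imwrite(f'pics/{cam}1.png',im[...,::-1]); print(cam,r.get_calibration(cam)['position'])
    for q in ['well_mouth','well','stand','probe','wide_collar','narrow_collar','orange_beaker','stopper','brown_bottle','timer']:
        print(q,[(np.round(o['point'],3).tolist(),round(o['p'],2)) for o in r.landmark_of(cam,q)][:3])
print(r.observe()['time'])
E
```

```text
pics
{'time': 0.0, 'joints': [-1.286, 0.427, 0.074, 1.607, -0.034, 1.111, -0.067], 'joint_vel': [-0.001, -0.0, 0.0, -0.001, 0.0, 0.001, -0.0], 'tau': [0.003, -93.577, 3.669, -45.422, -0.049, 0.02, 0.0], 'ee_pos': [0.284, 0.612, 0.205], 'tcp_rot': [-0.381, 0.596, 0.38, 0.596], 'contact_force': [0.147, 0.029, 0.057], 'torque': [0.015, 0.003, -0.033], 'gripper_width': 0.094}
scene [ 0.07001648 -0.71791331  1.02342636]
well_mouth []
well [([0.621, 0.02, -0.003], 0.82)]
stand [([0.496, -0.259, 0.004], 0.57)]
probe [([0.601, -0.259, -0.004], 0.89), ([0.453, -0.361, -0.003], 0.84), ([0.566, -0.368, -0.0], 0.71)]
wide_collar [([0.597, 0.204, -0.0], 0.92)]
narrow_collar [([0.442, 0.2, 0.005], 0.65)]
orange_beaker [([0.722, 0.169, -0.003], 0.81)]
stopper [([0.727, 0.022, -0.0], 0.42)]
brown_bottle [([0.692, -0.242, -0.001], 0.8)]
timer [([0.372, -0.043, -0.004], 0.97)]
side [ 0.50516439 -0.85602523  0.65172482]
well_mouth [([0.624, 0.027, 0.078], 0.56)]
well [([0.622, 0.02, 0.001], 0.83)]
stand [([0.497, -0.263, 0.0], 0.89)]
probe [([0.567, -0.37, -0.002], 0.96), ([0.598, -0.263, -0.0], 0.77), ([0.456, -0.364, -0.002], 0.57)]
wide_collar [([0.598, 0.198, -0.001], 0.62)]
narrow_collar [([0.436, 0.199, 0.001], 0.52)]
orange_beaker [([0.722, 0.172, -0.001], 0.61)]
stopper [([0.729, 0.026, -0.001], 0.51)]
brown_bottle [([0.7, -0.24, -0.002], 0.95)]
timer [([0.375, -0.042, -0.003], 0.82)]
1.1
```

View pics/scene1.png

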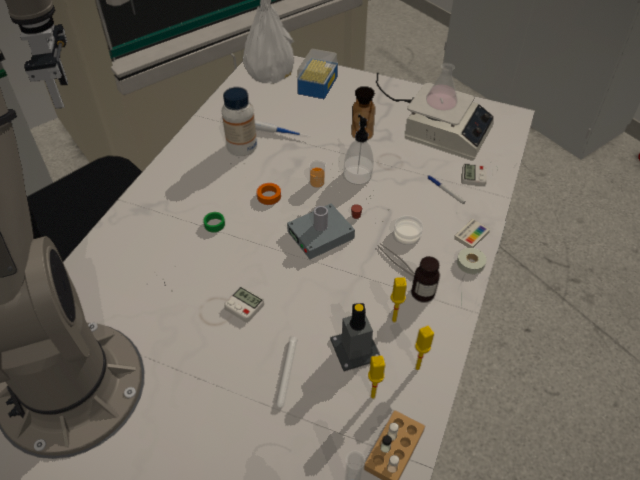

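View pics/side1.png

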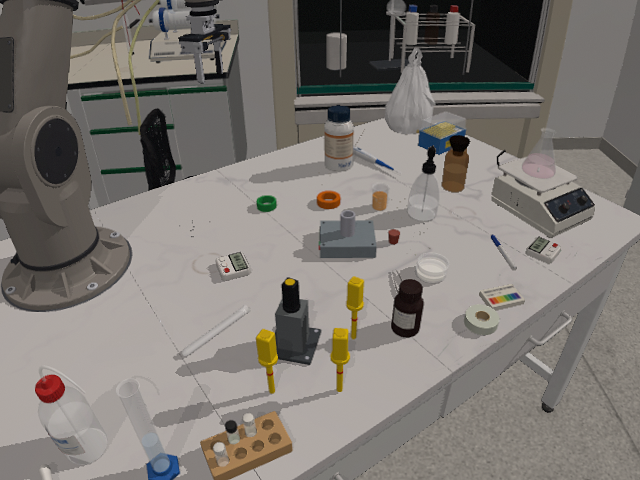

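```bash
cat >> h.py <<'E'
from scipy.optimize import least_squares
def circ(p,rad=None):
    c0=(p.min(0)+p.max(0))/2
    if rad: f=lambda q: np.hypot(*(p-q[:2]).T)-rad; x0=c0
    else: f=lambda q: np.hypot(*(p-q[:2]).T)-q[2]; x0=[*c0,.02]
    return least_squares(f,x0,loss='soft_l1',f_scale=.001).x
def near(W,c,rad): return np.hypot(W[...,0]-c[0],W[...,1]-c[1])<rad
def sect(W,m):  # print z-levels
    z=W[m][:,2]; return np.round(np.percentile(z,[1,50,99]),4)
E
python3 - <<'E'
from h import *
for cam in ['scene','side']:
    D=np.load(f'/tmp/{cam}.npz'); im,W=D['im'],D['W']; hsv=cv2.cvtColor(im,cv2.COLOR_RGB2HSV); z=W[...,2]
    print(cam,'table z',np.nanmedian(z[near(W,(.5,.1),.04)]))
    for n,c,ro,ri,h in [('wide',(.598,.2),.03,.019,.02),('narrow',(.439,.2),.025,.019,.02),('mouth',(.622,.022),.016,.012,.08)]:
        m=near(W,c,.045)&(abs(z-h)<.004)
        p=W[m][:,:2]; rm=(ro+ri)/2
        # annulus centre: minimise out-of-annulus distance
        f=lambda q:(lambda d:np.maximum(d-ro,0)+np.maximum(ri-d,0))(np.hypot(*(p-q).T))
        q=least_squares(f,p.mean(0),loss='soft_l1',f_scale=.001).x
        print(n,len(p),'bbox mid',np.round((p.min(0)+p.max(0))/2,4),'ext',np.round(np.ptp(p,0),4),'ann',np.round(q,4),'z',np.median(z[m]), 'med',np.round(circ(p,rm),4))
    m=near(W,(.496,-.26),.03)&(z>.138)&(z<.15); p=W[m][:,:2]
    print('handle top',m.sum(),np.round(np.median(p,0),4),np.ptp(p,0),np.median(z[m])); 
    if m.sum()>5: print(cv2.minAreaRect((p*1000).astype(np.float32)))
    m=near(W,(.496,-.26),.04)&(abs(z-.09)<.004); p=W[m][:,:2]; print('column',cv2.minAreaRect((p*1000).astype(np.float32)))
    m=near(W,(.622,.022),.09)&(abs(z-.03)<.004); p=W[m][:,:2]; print('housing',cv2.minAreaRect((p*1000).astype(np.float32)))
    for c in [(.6,-.26),(.455,-.362),(.567,-.369)]:
        m=near(W,c,.03); print('yellow',sect(W,m))
im=np.load('/tmp/side.npz')['im'][270:370,250:370]
cv2.imwrite('pics/crop.png',cv2.resize(im[...,::-1],None,fx=5,fy=5,interpolation=cv2.INTER_CUBIC))
E
```

```text
scene table z -0.0005245261495059328
wide 210 bbox mid [0.5943 0.2003] ext [0.061  0.0606] ann [0.5949 0.2002] z 0.01909115890971924 med [0.5946 0.1997]
narrow 108 bbox mid [0.4399 0.1968] ext [0.0479 0.0533] ann [0.4394 0.1975] z 0.019299633233910374 med [0.4394 0.1971]
mouth 70 bbox mid [0.6209 0.0212] ext [0.0297 0.0318] ann [0.6211 0.0216] z 0.07887650522131007 med [0.6206 0.0217]
handle top 135 [ 0.4919 -0.2647] [0.02796743 0.027617  ] 0.14311797412177352
((493.4310302734375, -263.46142578125), (23.1457462310791, 21.980592727661133), 58.81874465942383)
column ((493.345947265625, -263.5892028808594), (45.778656005859375, 45.58135223388672), 72.49945068359375)
housing ((620.9219360351562, 22.223697662353516), (104.98745727539062, 124.3962173461914), 85.93728637695312)
yellow [-0.0049  0.002   0.1357]
yellow [-0.0046  0.0018  0.1366]
yellow [-0.0044  0.002   0.1363]
side table z -0.0010404796883259348
wide 154 bbox mid [0.5958 0.2015] ext [0.0553 0.0665] ann [0.5979 0.2   ] z 0.01879676177247208 med [0.5967 0.1994]
narrow 91 bbox mid [0.4429 0.1983] ext [0.0473 0.0533] ann [0.4421 0.1981] z 0.01841854328540793 med [0.4422 0.198 ]
mouth 64 bbox mid [0.6221 0.023 ] ext [0.0284 0.0319] ann [0.6224 0.023 ] z 0.07819636677401026 med [0.6221 0.0226]
handle top 150 [ 0.4953 -0.2658] [0.02552442 0.02660035] 0.1427878383225808
((495.7168273925781, -263.15447998046875), (21.94748878479004, 22.211355209350586), 58.88416290283203)
column ((495.15948486328125, -262.3258972167969), (47.466976165771484, 44.90038299560547), 71.3977279663086)
housing ((622.4248046875, 24.308982849121094), (106.27392578125, 118.10570526123047), 84.2045669555664)
yellow [-0.0039  0.0627  0.1349]
yellow [-0.0033  0.0103  0.1342]
yellow [-0.0036  0.0016  0.1343]
```

View pics/crop.png

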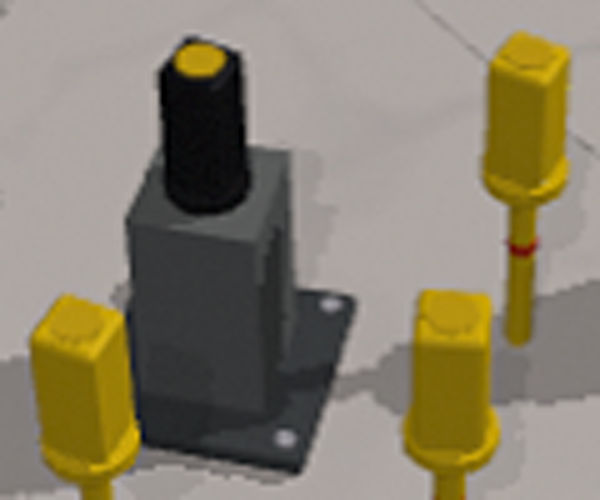

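```bash
cat >> h.py <<'E'
def plan(t,yaw=None,q=True):
    """shift (fractions of 0.3) in tool axes to world point t, and spin (fraction of .5) to jaw yaw deg (mod 180)"""
    s=r.observe(); M=R.from_quat(s['tcp_rot']).as_matrix(); p=np.array(s['ee_pos'])
    cur=np.degrees(np.arctan2(M[1,2],M[0,2]))
    print('t',round(s['time'],2),'pos',p.round(4),'xdir',M[:,0].round(3),'jaw yaw',cur.round(1),'w',round(s['gripper_width'],4),'F',np.round(s['contact_force'],1),'j7',np.round(s['joints'][6],2))
    print('dworld mm',((np.array(t)-p)*1000).round(1),'rows total',(M.T@(np.array(t)-p)/.3).round(3))
    if yaw is not None:
        d=(yaw-cur+90)%180-90   # world yaw change; tool x is down => spin = -d
        print('spin',round(-np.radians(d)/.5,3),'deg',round(d,1))
E
python3 - <<'E'
from h import *
plan((.596,.2,.15),None)
M=R.from_quat(r.observe()['tcp_rot']).as_matrix(); print(M.round(3))
c=r.get_calibration('wrist'); C=np.array(c['rotation']); C=C if C.shape==(3,3) else R.from_quat(C).as_matrix()
print('cam in tool',M.T@(np.array(c['position'])-r.observe()['ee_pos']),(M.T@C).round(3))
E
```

```text
t 1.1 pos [0.2837 0.6125 0.2055] xdir [-0. -0. -1.] jaw yaw 65.1 w 0.094 F [ 0.8 -0.4  0.8] j7 -0.07
dworld mm [ 312.3 -412.5  -55.5] rows total [ 0.185 -1.523 -0.81 ]
[[-0.    -0.907  0.42 ]
 [-0.     0.42   0.907]
 [-1.     0.    -0.   ]]
cam in tool [-0.17930662  0.07276866 -0.00071191] [[-0.001 -0.248  0.969]
 [-0.001 -0.969 -0.248]
 [ 1.    -0.001  0.001]]
```

```bash
python3 -m handwheel '{"gripper":[0,0,0,0,0,0,0,0],"linear":[[0,-0.18,-0.096],[0,-0.18,-0.096],[0,-0.18,-0.096],[0,-0.18,-0.096],[0,-0.18,-0.096],[0,-0.18,-0.096],[0,-0.18,-0.096],[0,-0.18,-0.096]],"spin":[0,0,0,0,0,0,0,0]}' 20; python3 -c "
from h import *
plan((.596,.2,.15),59)"
```

```text
time: 2.1
ee_pos: [0.5835, 0.218, 0.2055]
tcp_rot: [-0.383, 0.593, 0.384, 0.595]
contact_force: [0.7, 1.0, 0.0]
gripper_width: 0.0939
t 2.1 pos [0.5835 0.218  0.2055] xdir [ 0.001  0.003 -1.   ] jaw yaw 65.7 w 0.0939 F [0.7 1.  0. ] j7 0.78
dworld mm [ 12.5 -18.  -55.5] rows total [ 0.185 -0.063 -0.038]
spin 0.233 deg -6.7
```

```bash
python3 -m handwheel '{"gripper":[0,0,0,0],"linear":[[0.12,-0.063,-0.038],[0.12,0,0],[0,0,0],[0,0,0]],"spin":[0.23,0,0,0]}'; cat > m.py <<'E'
from h import *
import sys
def ring(W,c,ro,ri,h,tol=.004):
    z=W[...,2]; m=near(W,c,ro+.012)&(abs(z-h)<tol); p=W[m][:,:2]
    f=lambda q:(lambda d:np.maximum(d-ro,0)+np.maximum(ri-d,0))(np.hypot(*(p-q).T))
    q=least_squares(f,p.mean(0),loss='soft_l1',f_scale=.001).x
    print(len(p),'bbox mid',np.round((p.min(0)+p.max(0))/2,4),'ext',np.round(np.ptp(p,0),4),'ann',np.round(q,4),'z',round(np.median(z[m]),4))
    return q
E
python3 - <<'E'
from m import *
plan((.596,.2,.15),59)
im,d,W=cloud('wrist'); cv2.imwrite('pics/w1.png',im[...,::-1])
q=ring(W,(.596,.2),.03,.019,.02)
print('table',np.nanmedian(W[...,2][near(W,(.596,.2),.06)&~near(W,(.596,.2),.04)]))
plan((*q,.0045),59)
E
```

```text
time: 2.6
ee_pos: [0.6006, 0.1938, 0.1341]
tcp_rot: [-0.345, 0.615, 0.345, 0.619]
contact_force: [-0.2, 0.0, 0.3]
gripper_width: 0.0938
t 2.6 pos [0.6006 0.1938 0.1341] xdir [ 0.005  0.003 -1.   ] jaw yaw 58.4 w 0.0938 F [-0.2  0.   0.3] j7 0.73
dworld mm [-4.6  6.2 15.9] rows total [-0.053  0.024  0.01 ]
spin -0.02 deg 0.6
2237 bbox mid [0.5959 0.2013] ext [0.0592 0.0591] ann [0.5959 0.2013] z 0.0199
table 0.24675114156965536
t 2.65 pos [0.6004 0.194  0.1341] xdir [ 0.005  0.003 -1.   ] jaw yaw 58.5 w 0.094 F [-0.1  0.7  0.4] j7 0.73
dworld mm [  -4.5    7.3 -129.6] rows total [0.432 0.027 0.011]
spin -0.019 deg 0.5
```

View pics/w1.png

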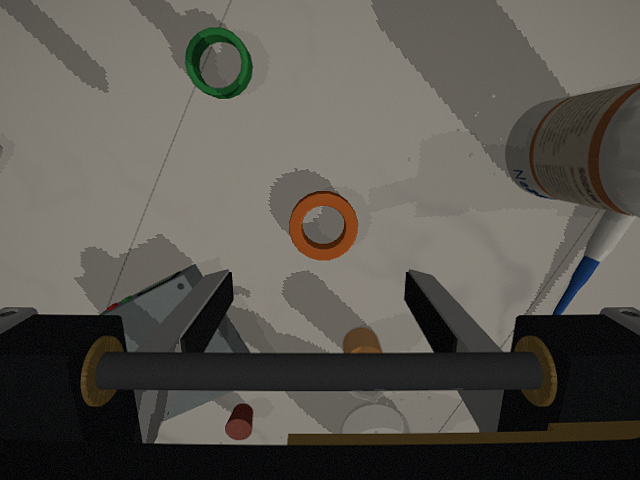

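```bash
python3 -m handwheel '{"gripper":[0,0,0,0],"linear":[[0.1,0.027,0.011],[0.13,0,0],[0.06,0,0],[0,0,0]],"spin":[0,0,0,0]}'; python3 -c "
from h import *
plan((.5959,.2013,.005),59)"
```

```text
time: 3.15
ee_pos: [0.5985, 0.2053, 0.0514]
tcp_rot: [-0.346, 0.611, 0.347, 0.622]
contact_force: [0.3, 0.3, 0.3]
gripper_width: 0.0943
t 3.15 pos [0.5985 0.2053 0.0514] xdir [ 0.012  0.008 -1.   ] jaw yaw 58.7 w 0.0943 F [0.3 0.3 0.3] j7 0.74
dworld mm [ -2.6  -4.  -46.4] rows total [ 0.154  0.002 -0.018]
spin -0.012 deg 0.3
```

```bash
python3 -m handwheel '{"gripper":[0,0,0,0],"linear":[[0.06,0.002,-0.018],[0.06,0,0],[0,0,0],[0,0,0]],"spin":[0,0,0,0]}'; python3 -c "
from h import *
plan((.5959,.2013,.005),59)"
```

```text
time: 3.65
ee_pos: [0.5972, 0.2016, 0.0158]
tcp_rot: [-0.346, 0.61, 0.347, 0.623]
contact_force: [0.5, 0.8, 0.2]
gripper_width: 0.0944
t 3.65 pos [0.5972 0.2016 0.0158] xdir [ 0.015  0.009 -1.   ] jaw yaw 58.7 w 0.0944 F [0.5 0.8 0.2] j7 0.76
dworld mm [ -1.3  -0.3 -10.8] rows total [ 0.036  0.003 -0.004]
spin -0.012 deg 0.3
```

```bash
python3 -m handwheel '{"gripper":[0,0,0.5,0.8,0.8,0.8],"linear":[[0.036,0.003,-0.004],[0,0,0],[0,0,0],[0,0,0],[0,0,0],[0,0,0]],"spin":[0,0,0,0,0,0]}' 20; python3 -c "
from h import *
plan((.5959,.2013,.15),59)"
```

```text
time: 4.4
ee_pos: [0.5965, 0.2014, 0.0053]
tcp_rot: [-0.346, 0.61, 0.347, 0.623]
contact_force: [0.2, 0.6, -0.4]
gripper_width: 0.0595
t 4.4 pos [0.5965 0.2014 0.0053] xdir [ 0.017  0.01  -1.   ] jaw yaw 58.7 w 0.0595 F [ 0.2  0.6 -0.4] j7 0.77
dworld mm [-6.000e-01 -1.000e-01  1.447e+02] rows total [-0.482 -0.003  0.007]
spin -0.012 deg 0.3
```

Gripped (59.5 mm). Lift and see how the tilt behaves.

```bash
python3 -m handwheel '{"gripper":[0.8,0.8,0.8,0.8,0.8],"linear":[[-0.05,0,0],[-0.15,0,0],[-0.15,0,0],[-0.05,0,0],[0,0,0]],"spin":[0,0,0,0,0]}'; python3 - <<'E'
from m import *
plan((.6215,.022,.13),59)
E
```

```text
time: 5.03
ee_pos: [0.5943, 0.1999, 0.1317]
tcp_rot: [-0.346, 0.609, 0.346, 0.624]
contact_force: [-0.9, 0.4, -1.8]
gripper_width: 0.0596
t 5.03 pos [0.5943 0.1999 0.1317] xdir [ 0.017  0.01  -1.   ] jaw yaw 58.6 w 0.0596 F [-0.9  0.4 -1.8] j7 0.72
dworld mm [  27.2 -177.9   -1.7] rows total [ 0.001 -0.386 -0.459]
spin -0.013 deg 0.4
```

```bash
python3 -m handwheel '{"gripper":[0.8,0.8,0.8,0.8,0.8,0.8],"linear":[[0,-0.14,-0.115],[0,-0.14,-0.115],[0,-0.14,-0.115],[0,-0.14,-0.115],[0,0,0],[0,0,0]],"spin":[0,0,0,0,0,0]}'; python3 - <<'E'
from m import *
plan((.6215,.022,.13),59)
im,d,W=cloud('wrist'); cv2.imwrite('pics/w2.png',im[...,::-1])
ring(W,(.6215,.022),.016,.012,.08)
p=np.array(r.observe()['ee_pos'])
z=W[...,2]; hsv=cv2.cvtColor(im,cv2.COLOR_RGB2HSV); m=(hsv[...,1]>150)&(hsv[...,0]<14)&(z>.1)&near(W,p,.06)
print('collar z',np.percentile(z[m],[2,25,50,75,98]).round(4))
q=W[m&(z>np.median(z[m])-.006)]; print(len(q),np.ptp(q[:,:2],0)); A=np.c_[q[:,:2]-p[:2],np.ones(len(q))]; print('plane',np.linalg.lstsq(A,q[:,2],rcond=None)[0])
ring(W,p[:2],.03,.019,np.median(q[:,2]),.005)
E
```

```text
time: 5.78
ee_pos: [0.6643, -0.0098, 0.1225]
tcp_rot: [-0.346, 0.612, 0.349, 0.62]
contact_force: [-0.3, -0.2, -1.2]
gripper_width: 0.0594
t 5.78 pos [ 0.6643 -0.0098  0.1225] xdir [ 0.007  0.009 -1.   ] jaw yaw 58.8 w 0.0594 F [-0.3 -0.2 -1.2] j7 1.11
dworld mm [-42.8  31.8   7.5] rows total [-0.025  0.177  0.017]
spin -0.006 deg 0.2
896 bbox mid [0.6216 0.0238] ext [0.0316 0.0312] ann [0.6216 0.0238] z 0.0798
collar z [0.121  0.1356 0.1369 0.1375 0.1386]
6446 [0.0803032  0.08799654]
plane [-0.05439358  0.02075016  0.13748078]
6880 bbox mid [ 0.6635 -0.005 ] ext [0.0599 0.07  ] ann [ 0.6627 -0.0096] z 0.1371
```

View pics/w2.png

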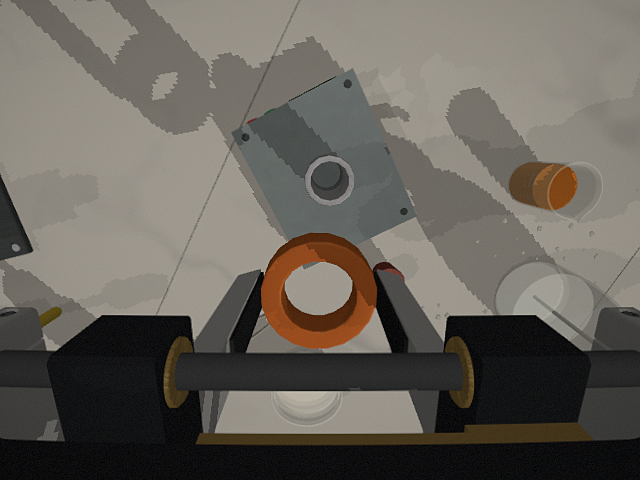

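```bash
python3 -m handwheel '{"gripper":[0.8,0.8,0.8],"linear":[[0,0.173,0.025],[0,0,0],[0,0,0]],"spin":[0,0,0]}'; cat > c.py <<'E'
from m import *
def collar(hlo,hhi,ro,t=None):
    p=np.array(r.observe()['ee_pos']); im,d,W=cloud('wrist'); hsv=cv2.cvtColor(im,cv2.COLOR_RGB2HSV); z=W[...,2]
    m=(hsv[...,1]>120)&(hsv[...,0]>=hlo)&(hsv[...,0]<=hhi)&near(W,p,.045)
    h=np.percentile(z[m],80); m&=abs(z-h)<.003
    q=W[m]; f=lambda c:(lambda d:np.maximum(d-ro,0)+np.maximum(.019-d,0))(np.hypot(*(q[:,:2]-c).T))
    c=least_squares(f,q[:,:2].mean(0),loss='soft_l1',f_scale=.001).x
    A=np.c_[q[:,:2]-c,np.ones(len(q))]; print('collar-tcp',((c-p[:2])*1000).round(1),'top z',np.median(q[:,2]).round(4),'n',len(q),'ext',np.ptp(q[:,:2],0).round(4),'slope',np.linalg.lstsq(A,q[:,2],rcond=None)[0][:2].round(3))
    return im,W
E
python3 - <<'E'
from c import *
plan((.6232,.0236,.0358),59)
im,W=collar(0,14,.03); ring(W,(.6215,.0235),.016,.012,.08)
E
```

```text
time: 6.2
ee_pos: [0.6215, 0.0278, 0.1214]
tcp_rot: [-0.347, 0.612, 0.35, 0.619]
contact_force: [-0.7, 0.4, -0.4]
gripper_width: 0.0595
t 6.2 pos [0.6215 0.0278 0.1214] xdir [ 0.006  0.009 -1.   ] jaw yaw 59.1 w 0.0595 F [-0.7  0.4 -0.4] j7 1.04
dworld mm [  1.7  -4.2 -85.6] rows total [ 0.285 -0.012 -0.012]
spin 0.003 deg -0.1
collar-tcp [-0.8 -0.4] top z 0.136 n 5962 ext [0.0597 0.0589] slope [-0.009 -0.001]
397 bbox mid [0.6273 0.0225] ext [0.0199 0.0289] ann [0.6212 0.024 ] z 0.0797
```

```bash
python3 -m handwheel '{"gripper":[0.8,0.8,0.8],"linear":[[0.05,-0.01,-0.01],[0.05,0,0],[0,0,0]],"spin":[0,0,0]}'; python3 - <<'E'
from c import *
plan((.6225,.0238,.036),59)
collar(0,14,.03)
E
```

```text
time: 6.62
ee_pos: [0.6229, 0.0233, 0.0881]
tcp_rot: [-0.347, 0.612, 0.35, 0.618]
contact_force: [-0.1, -0.8, -0.6]
gripper_width: 0.0594
t 6.62 pos [0.6229 0.0233 0.0881] xdir [ 0.005  0.009 -1.   ] jaw yaw 59.1 w 0.0594 F [-0.1 -0.8 -0.6] j7 1.06
dworld mm [ -0.4   0.5 -52.1] rows total [ 0.174  0.002 -0.001]
spin 0.002 deg -0.1
collar-tcp [-0.8 -0.4] top z 0.1028 n 5964 ext [0.0595 0.059 ] slope [-0.011 -0.   ]
```

```bash
python3 -m handwheel '{"gripper":[0.8,0.8,0.8,0.8],"linear":[[0.05,0.002,-0.001],[0.04,0,0],[0.03,0,0],[0,0,0]],"spin":[0,0,0,0]}'; python3 - <<'E'
from c import *
plan((.6225,.0238,.0358),59)
E
```

```text
time: 7.18
ee_pos: [0.6228, 0.0234, 0.0501]
tcp_rot: [-0.347, 0.612, 0.35, 0.618]
contact_force: [0.1, -0.1, -0.9]
gripper_width: 0.06
t 7.17 pos [0.6228 0.0234 0.0501] xdir [ 0.005  0.009 -1.   ] jaw yaw 59.0 w 0.06 F [ 0.1 -0.1 -0.9] j7 1.07
dworld mm [ -0.3   0.4 -14.3] rows total [0.048 0.001 0.   ]
spin 0.001 deg -0.0
```

```bash
python3 -m handwheel '{"gripper":[0.8,0.8,0.8,0.8],"linear":[[0.03,0.001,0],[0.02,0,0],[0.008,0,0],[0,0,0]],"spin":[0,0,0,0]}'; python3 - <<'E'
from c import *
plan((.6225,.0238,.0355),59)
E
```

```text
time: 7.68
ee_pos: [0.6238, 0.0235, 0.0335]
tcp_rot: [-0.347, 0.611, 0.35, 0.619]
contact_force: [0.5, 0.7, -0.7]
gripper_width: 0.0597
t 7.67 pos [0.6238 0.0235 0.0335] xdir [ 0.008  0.009 -1.   ] jaw yaw 59.0 w 0.0597 F [ 0.5  0.7 -0.7] j7 1.08
dworld mm [-1.3  0.3  2. ] rows total [-0.007  0.004 -0.001]
spin 0.001 deg -0.0
```

```bash
python3 - <<'E'
from c import *
im,W=collar(0,14,.03); z=W[...,2]
print('housing',np.nanmedian(z[near(W,(.5916,.0268),.05)&(abs(z-.03)<.006)]))
E
python3 -m handwheel '{"gripper":[0.8,0.8],"linear":[[0.006,0,0],[0,0,0]],"spin":[0,0]}'; python3 - <<'E'
from c import *
im,W=collar(0,14,.03)
E
```

```text
collar-tcp [-1.2 -0.2] top z 0.0501 n 4489 ext [0.0589 0.0589] slope [0.003 0.001]
housing 0.0300737965967815
time: 7.98
ee_pos: [0.6242, 0.0235, 0.0329]
tcp_rot: [-0.347, 0.611, 0.35, 0.62]
contact_force: [-0.0, 0.1, -0.7]
gripper_width: 0.0597
collar-tcp [-1.4 -0.1] top z 0.0501 n 4513 ext [0.0595 0.0594] slope [ 0.004 -0.001]
```

```bash
python3 -m handwheel '{"gripper":[0.3,0.1,0,0,0,0,0,0],"linear":[[0,0,0],[0,0,0],[0,0,0],[-0.05,0,0],[-0.15,0,0],[-0.15,0,0],[-0.05,0,0],[0,0,0]],"spin":[0,0,0,0,0,0,0,0]}'; python3 - <<'E'
from c import *
im,W=collar(0,14,.03)
ring(W,(.6215,.0238),.016,.012,.08)
ring(W,(.6215,.0238),.03,.019,.05)
plan((.441,.1975,.13),59)
E
```

```text
time: 9.02
ee_pos: [0.623, 0.0221, 0.1586]
tcp_rot: [-0.347, 0.611, 0.35, 0.62]
contact_force: [0.2, -0.3, -0.6]
gripper_width: 0.0939
collar-tcp [-0.1  1.3] top z 0.05 n 1961 ext [0.0587 0.059 ] slope [ 0.003 -0.   ]
621 bbox mid [0.6214 0.0238] ext [0.0312 0.0313] ann [0.6215 0.0238] z 0.0798
2132 bbox mid [0.6228 0.0236] ext [0.0594 0.0593] ann [0.6221 0.024 ] z 0.0499
t 9.07 pos [0.6227 0.0221 0.1579] xdir [ 0.008  0.009 -1.   ] jaw yaw 59.0 w 0.094 F [ 0.7 -0.6  1.1] j7 1.03
dworld mm [-181.7  175.4  -27.9] rows total [0.094 0.82  0.188]
spin 0.001 deg -0.0
```

```bash
python3 -m handwheel '{"gripper":[0,0,0,0,0,0,0],"linear":[[0,0.164,0.038],[0,0.164,0.038],[0,0.164,0.038],[0.03,0.164,0.038],[0.05,0.1,0.03],[0,0,0],[0,0,0]],"spin":[0,0,0,0,0,0,0]}'; python3 - <<'E'
from c import *
plan((.441,.1975,.13),59)
im,W=collar(35,90,.025)
q=ring(W,(.441,.1985),.025,.019,.02)
plan((*q,.03),59)
E
```

```text
time: 9.95
ee_pos: [0.4473, 0.1881, 0.1254]
tcp_rot: [-0.347, 0.616, 0.35, 0.615]
contact_force: [0.3, -0.0, -0.3]
gripper_width: 0.0942
t 9.95 pos [0.4473 0.1881 0.1254] xdir [-0.002  0.003 -1.   ] jaw yaw 59.0 w 0.0942 F [ 0.3 -0.  -0.3] j7 0.57
dworld mm [-6.3  9.4  4.6] rows total [-0.015  0.034  0.016]
spin 0.001 deg -0.0
collar-tcp [-32.6  20. ] top z 0.2603 n 1237 ext [0.0406 0.0667] slope [-0.455  0.273]
1187 bbox mid [0.4407 0.1992] ext [0.049  0.0493] ann [0.4408 0.1993] z 0.0198
t 10.0 pos [0.4474 0.1881 0.1254] xdir [-0.002  0.003 -1.   ] jaw yaw 59.0 w 0.0943 F [0.8 0.6 1. ] j7 0.57
dworld mm [ -6.6  11.2 -95.4] rows total [0.318 0.037 0.02 ]
spin 0.001 deg -0.0
```

```bash
python3 -m handwheel '{"gripper":[0,0,0,0,0],"linear":[[0.1,0.036,0.02],[0.13,0,0],[0.06,0,0],[0,0,0],[0,0,0]],"spin":[0,0,0,0,0]}'; python3 - <<'E'
from c import *
plan((.4411,.1993,.006),59)
E
```

```text
time: 10.62
ee_pos: [0.4452, 0.1961, 0.0371]
tcp_rot: [-0.345, 0.616, 0.347, 0.617]
contact_force: [0.4, -0.1, -0.1]
gripper_width: 0.0943
t 10.62 pos [0.4452 0.1961 0.0371] xdir [ 0.     0.003 -1.   ] jaw yaw 58.6 w 0.0943 F [ 0.4 -0.1 -0.1] j7 0.6
dworld mm [ -4.1   3.2 -31.1] rows total [0.104 0.017 0.002]
spin -0.014 deg 0.4
```

```bash
python3 -m handwheel '{"gripper":[0,0,0,0,0],"linear":[[0.03,0.017,0.002],[0.04,0,0],[0.025,0,0],[0,0,0],[0,0,0]],"spin":[0,0,0,0,0]}'; python3 - <<'E'
from c import *
plan((.4411,.1993,.006),59)
E
```

```text
time: 11.25
ee_pos: [0.4419, 0.2, 0.008]
tcp_rot: [-0.345, 0.615, 0.347, 0.618]
contact_force: [0.2, -0.6, -0.4]
gripper_width: 0.0938
t 11.25 pos [0.4419 0.2    0.008 ] xdir [ 0.002  0.004 -1.   ] jaw yaw 58.6 w 0.0938 F [ 0.2 -0.6 -0.4] j7 0.6
dworld mm [-0.8 -0.7 -2. ] rows total [ 0.007  0.001 -0.003]
spin -0.014 deg 0.4
```

```bash
python3 -m handwheel '{"gripper":[0,0.5,0.8,0.8,0.8,0.8,0.8,0.8],"linear":[[0.007,0.002,-0.003],[0,0,0],[0,0,0],[0,0,0],[0,0,0],[-0.05,0,0],[-0.15,0,0],[-0.2,0,0]],"spin":[0,0,0,0,0,0,0,0]}' 20;  python3 - <<'E'
from c import *
plan((.6225,.0238,.13),59)
E
```

```text
time: 12.25
ee_pos: [0.4388, 0.1976, 0.1278]
tcp_rot: [-0.345, 0.617, 0.346, 0.616]
contact_force: [0.8, 0.6, -0.1]
gripper_width: 0.0479
t 12.25 pos [0.4388 0.1976 0.1278] xdir [-0.003  0.    -1.   ] jaw yaw 58.6 w 0.0479 F [ 0.8  0.6 -0.1] j7 0.53
dworld mm [ 183.7 -173.8    2.2] rows total [-0.009 -0.825 -0.175]
spin -0.015 deg 0.4
```

```bash
python3 -m handwheel '{"gripper":[0.8,0.8],"linear":[[0,0,0],[0,0,0]],"spin":[0,0]}';  python3 - <<'E'
from c import *
plan((.6225,.0238,.13),59)
im,W=collar(35,90,.025); cv2.imwrite('pics/w3.png',im[...,::-1])
E
```

```text
time: 12.5
ee_pos: [0.4406, 0.1986, 0.1331]
tcp_rot: [-0.345, 0.615, 0.347, 0.619]
contact_force: [-1.0, 0.2, -1.3]
gripper_width: 0.0481
t 12.5 pos [0.4406 0.1986 0.1331] xdir [ 0.004  0.005 -1.   ] jaw yaw 58.5 w 0.0481 F [-1.   0.2 -1.3] j7 0.53
dworld mm [ 181.9 -174.8   -3.1] rows total [ 0.009 -0.821 -0.181]
spin -0.016 deg 0.5
collar-tcp [-21.9  12.2] top z 0.2536 n 149 ext [0.0476 0.0724] slope [ 0.038 -0.016]
```

View pics/w3.png

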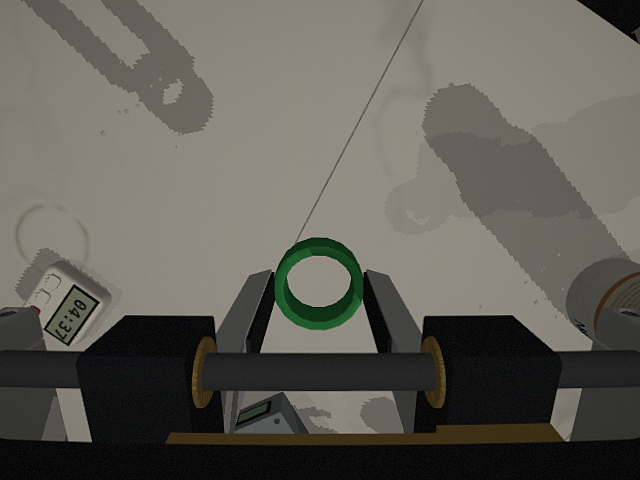

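```bash
sed -i 's/&near(W,p,.045)/\&near(W,p,.045)\&(z<p[2]+.04)/' c.py; python3 -m handwheel '{"gripper":[0.8,0.8,0.8,0.8,0.8,0.8,0.8],"linear":[[0,-0.164,-0.036],[0,-0.164,-0.036],[0,-0.164,-0.036],[0,-0.164,-0.036],[0,-0.12,-0.03],[0,0,0],[0,0,0]],"spin":[0,0,0,0,0,0,0]}';  python3 - <<'E'
from c import *
plan((.6225,.0238,.13),59)
im,W=collar(35,90,.025)
ring(W,(.6215,.0235),.016,.012,.08)
E
```

```text
time: 13.42
ee_pos: [0.6129, 0.0271, 0.1239]
tcp_rot: [-0.345, 0.619, 0.348, 0.614]
contact_force: [-0.0, 0.3, 0.0]
gripper_width: 0.0483
t 13.43 pos [0.6129 0.0271 0.1239] xdir [-0.009  0.    -1.   ] jaw yaw 58.7 w 0.0483 F [-0.   0.3  0. ] j7 1.03
dworld mm [ 9.6 -3.3  6.1] rows total [-0.021 -0.033  0.007]
spin -0.01 deg 0.3
collar-tcp [-0.3 -0.6] top z 0.126 n 2578 ext [0.0492 0.0491] slope [-0.004  0.004]
705 bbox mid [0.6219 0.0237] ext [0.0314 0.0312] ann [0.6214 0.024 ] z 0.0798
```

```bash
python3 - <<'E'
from c import *
p=np.array(r.observe()['ee_pos']); im,d,W=cloud('wrist'); hsv=cv2.cvtColor(im,cv2.COLOR_RGB2HSV); z=W[...,2]
m=(hsv[...,1]>80)&(hsv[...,0]>=35)&(hsv[...,0]<=90)&near(W,p,.04)&(z<.19)&(z>.06)
print(m.sum(),(np.percentile(z[m],[1,10,25,50,75,90,99])-p[2]).round(4))
im2,d2,W2=cloud('side'); cv2.imwrite('pics/s2.png',cv2.resize(im2[120:280,260:440,::-1],None,fx=4,fy=3.6))
E
```

```text
4229 [-0.0157 -0.0109 -0.0039  0.0016  0.0024  0.003   0.0552]
```

View pics/s2.png

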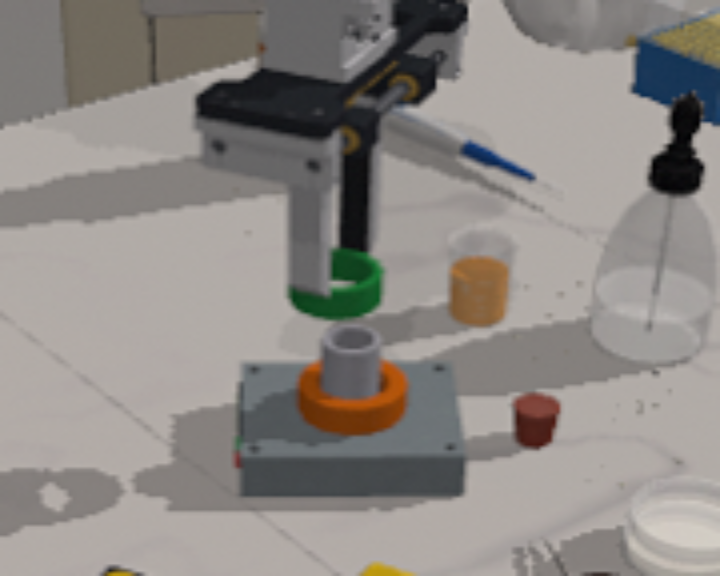

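```bash
python3 -m handwheel '{"gripper":[0.8,0.8,0.8,0.8],"linear":[[0,-0.03,0.006],[0,0,0],[0.02,0,0],[0,0,0]],"spin":[0,0,0,0]}';  python3 - <<'E'
from c import *
plan((.6218,.0243,.067),59)
im,W=collar(35,90,.025)
ring(W,(.6215,.0235),.016,.012,.08)
E
```

```text
time: 14.08
ee_pos: [0.6218, 0.0262, 0.1186]
tcp_rot: [-0.346, 0.618, 0.35, 0.614]
contact_force: [0.4, 0.7, -0.5]
gripper_width: 0.048
t 14.07 pos [0.6218 0.0262 0.1186] xdir [-0.008  0.002 -1.   ] jaw yaw 58.9 w 0.048 F [ 0.4  0.7 -0.5] j7 1.04
dworld mm [ -0.   -1.9 -51.6] rows total [ 0.172 -0.004 -0.005]
spin -0.003 deg 0.1
collar-tcp [-0.3 -0.7] top z 0.1207 n 2562 ext [0.0496 0.0503] slope [-0.002  0.007]
480 bbox mid [0.625  0.0231] ext [0.0247 0.03  ] ann [0.6212 0.024 ] z 0.0798
```

```bash
python3 -m handwheel '{"gripper":[0.8,0.8,0.8,0.8],"linear":[[0,-0.003,-0.005],[0.04,0,0],[0.03,0,0],[0,0,0]],"spin":[0,0,0,0]}';  python3 - <<'E'
from c import *
plan((.6218,.0243,.067),59)
im,W=collar(35,90,.025)
E
```

```text
time: 14.62
ee_pos: [0.6215, 0.0243, 0.0961]
tcp_rot: [-0.346, 0.618, 0.35, 0.614]
contact_force: [-0.6, -1.1, -0.2]
gripper_width: 0.0482
t 14.62 pos [0.6215 0.0243 0.0961] xdir [-0.008  0.002 -1.   ] jaw yaw 58.9 w 0.0482 F [-0.6 -1.1 -0.2] j7 1.05
dworld mm [  0.3   0.  -29.1] rows total [ 0.097 -0.002  0.001]
spin -0.003 deg 0.1
collar-tcp [-0.3 -0.7] top z 0.0982 n 2588 ext [0.0489 0.0491] slope [-0.002  0.006]
```

```bash
python3 -m handwheel '{"gripper":[0.8,0.8,0.8,0.8,0.8],"linear":[[0.03,-0.002,0.001],[0.03,0,0],[0.02,0,0],[0.01,0,0],[0,0,0]],"spin":[0,0,0,0,0]}';  python3 - <<'E'
from c import *
plan((.6218,.0243,.067),59)
im,W=collar(35,90,.025)
E
```

```text
time: 15.3
ee_pos: [0.6224, 0.0243, 0.0677]
tcp_rot: [-0.346, 0.618, 0.349, 0.614]
contact_force: [-0.6, 0.3, -0.7]
gripper_width: 0.0481
t 15.3 pos [0.6224 0.0243 0.0677] xdir [-0.007  0.002 -1.   ] jaw yaw 58.9 w 0.0481 F [-0.6  0.3 -0.7] j7 1.06
dworld mm [-0.6 -0.  -0.7] rows total [ 0.002  0.002 -0.001]
spin -0.003 deg 0.1
collar-tcp [-0.1 -0.8] top z 0.0699 n 2422 ext [0.0491 0.0491] slope [ 0.004 -0.001]
```

```bash
python3 -m handwheel '{"gripper":[0.8,0.8,0.3,0,0,0,0,0],"linear":[[0.004,0,0],[0,0,0],[0,0,0],[0,0,0],[0,0,0],[-0.05,0,0],[-0.2,0,0],[-0.2,0,0]],"spin":[0,0,0,0,0,0,0,0]}';  python3 - <<'E'
from c import *
im,W=collar(35,90,.025)
ring(W,(.6215,.0238),.016,.012,.08); ring(W,(.6215,.0238),.025,.019,.07)
plan((.4945,-.2635,.22),59)
E
```

```text
time: 16.35
ee_pos: [0.6215, 0.0237, 0.2042]
tcp_rot: [-0.345, 0.62, 0.35, 0.612]
contact_force: [0.0, 0.1, -0.1]
gripper_width: 0.0939
collar-tcp [1.2 0.1] top z 0.0698 n 917 ext [0.0491 0.0487] slope [-0.001  0.002]
457 bbox mid [0.6217 0.024 ] ext [0.0317 0.0311] ann [0.6215 0.024 ] z 0.0798
1076 bbox mid [0.6227 0.0236] ext [0.0493 0.0494] ann [0.6222 0.0239] z 0.0698
t 16.4 pos [0.6247 0.0235 0.2124] xdir [-0.004  0.002 -1.   ] jaw yaw 58.9 w 0.094 F [ 3.2 -0.1  7.4] j7 1.01
dworld mm [-130.2 -287.     7.6] rows total [-0.026 -0.123 -1.043]
spin -0.005 deg 0.1
```

```bash
python3 -m handwheel '{"gripper":[0,0,0,0,0,0,0,0],"linear":[[0,-0.02,-0.174],[0,-0.02,-0.174],[0,-0.02,-0.174],[0,-0.02,-0.174],[0,-0.02,-0.174],[0,-0.01,-0.1],[0,0,0],[0,0,0]],"spin":[0,0,0,0,0,0,0,0]}';  python3 - <<'E'
from c import *
plan((.4945,-.2635,.22),59)
im,d,W=cloud('wrist'); np.savez('/tmp/w4',im=im,W=W); cv2.imwrite('pics/w4.png',im[...,::-1]); z=W[...,2]
m=near(W,(.4945,-.2635),.03)&(abs(z-.144)<.004); p=W[m][:,:2]; print(m.sum(),np.median(z[m]),cv2.minAreaRect((p*1000).astype(np.float32)))
m=near(W,(.4945,-.2635),.04)&(abs(z-.09)<.003); p=W[m][:,:2]; print(m.sum(),np.median(z[m]),cv2.minAreaRect((p*1000).astype(np.float32)))
E
```

```text
time: 17.4
ee_pos: [0.501, -0.2505, 0.2223]
tcp_rot: [-0.348, 0.612, 0.347, 0.619]
contact_force: [-0.3, -0.2, -0.3]
gripper_width: 0.094
t 17.4 pos [ 0.501  -0.2505  0.2223] xdir [ 0.01   0.003 -1.   ] jaw yaw 58.9 w 0.094 F [-0.3 -0.2 -0.3] j7 1.51
dworld mm [ -6.5 -13.   -2.3] rows total [ 0.007 -0.004 -0.048]
spin -0.004 deg 0.1
781 0.14420598858424638 ((494.1387023925781, -262.0914306640625), (21.617473602294922, 22.53965950012207), 58.685604095458984)
1175 0.09007752035257438 ((494.00872802734375, -262.12554931640625), (43.9422492980957, 44.26416015625), 72.05939483642578)
```

View pics/w4.png

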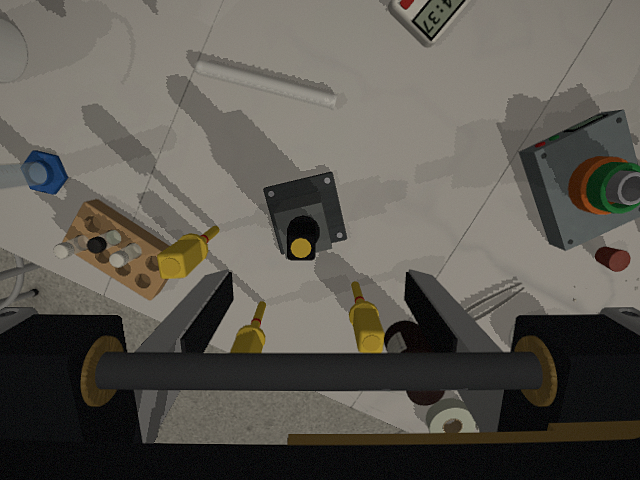

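```bash
python3 -m handwheel '{"gripper":[0.3,0.3,0.3,0.3],"linear":[[0,-0.002,-0.045],[0.1,0,0],[0.07,0,0],[0,0,0]],"spin":[0,0,0,0]}';  python3 - <<'E'
from c import *
plan((.4943,-.2621,.104),58.8)
E
```

```text
time: 17.95
ee_pos: [0.4956, -0.2621, 0.1706]
tcp_rot: [-0.35, 0.611, 0.348, 0.619]
contact_force: [-0.1, -0.3, 0.0]
gripper_width: 0.0661
t 17.95 pos [ 0.4956 -0.2621  0.1706] xdir [ 0.011  0.003 -1.   ] jaw yaw 59.1 w 0.0661 F [-0.1 -0.3  0. ] j7 1.57
dworld mm [ -1.3   0.  -66.6] rows total [ 0.222  0.005 -0.004]
spin 0.011 deg -0.3
```

```bash
python3 -m handwheel '{"gripper":[0.3,0.3,0.3,0.3,0.3],"linear":[[0.08,0.005,-0.004],[0.08,0,0],[0.06,0,0],[0,0,0],[0,0,0]],"spin":[0,0,0,0,0]}';  python3 - <<'E'
from c import *
plan((.4943,-.2621,.104),58.8)
E
```

```text
time: 18.58
ee_pos: [0.4967, -0.2633, 0.1069]
tcp_rot: [-0.351, 0.61, 0.347, 0.62]
contact_force: [-0.2, -0.2, 0.4]
gripper_width: 0.0659
t 18.57 pos [ 0.4967 -0.2633  0.1069] xdir [ 0.015  0.002 -1.   ] jaw yaw 59.2 w 0.0659 F [-0.2 -0.2  0.4] j7 1.62
dworld mm [-2.4  1.2 -2.9] rows total [ 0.01   0.009 -0.001]
spin 0.014 deg -0.4
```

```bash
python3 -m handwheel '{"gripper":[0.3,0.3,0.7,1,1,1,1,1],"linear":[[0.01,0.009,-0.001],[0,0,0],[0,0,0],[0,0,0],[0,0,0],[0,0,0],[0,0,0],[0,0,0]],"spin":[0.014,0,0,0,0,0,0,0]}' 25;  python3 - <<'E'
from c import *
plan((.4943,-.2621,.104),58.8)
E
```

```text
time: 19.58
ee_pos: [0.495, -0.2625, 0.1055]
tcp_rot: [-0.35, 0.611, 0.344, 0.622]
contact_force: [-0.5, 0.5, 0.4]
gripper_width: 0.0221
t 19.57 pos [ 0.495  -0.2625  0.1055] xdir [ 0.017  0.001 -1.   ] jaw yaw 58.8 w 0.0221 F [-0.5  0.5  0.4] j7 1.62
dworld mm [-0.7  0.4 -1.5] rows total [ 0.005  0.003 -0.   ]
spin -0.0 deg 0.0
```

```bash
python3 -m handwheel '{"gripper":[1,1,1,1,1],"linear":[[-0.04,0,0],[-0.08,-0.001,0.001],[-0.08,-0.001,0.001],[-0.05,0,0],[0,0,0]],"spin":[0,0,0,0,0]}';  python3 - <<'E'
from c import *
plan((.4950,-.2625,.22),58.8)
E
```

```text
time: 20.2
ee_pos: [0.4943, -0.2625, 0.1848]
tcp_rot: [-0.35, 0.611, 0.344, 0.622]
contact_force: [-0.3, 0.2, -2.0]
gripper_width: 0.0219
t 20.2 pos [ 0.4943 -0.2625  0.1848] xdir [ 0.017  0.001 -1.   ] jaw yaw 58.8 w 0.0219 F [-0.3  0.2 -2. ] j7 1.56
dworld mm [ 0.7  0.  35.2] rows total [-0.117 -0.004  0.003]
spin -0.001 deg 0.0
```

```bash
python3 -m handwheel '{"gripper":[1,1,1,1,1,1,1,1],"linear":[[-0.08,0,0],[-0.05,0,0],[0,0.01,0.16],[0,0.023,0.2],[0,0.023,0.2],[0,0.023,0.2],[0,0.023,0.15],[0,0,0]],"spin":[0,0,0,0,0,0,0,0]}';  python3 - <<'E'
from c import *
plan((.6215,.0239,.22),58.8)
E
```

```text
time: 21.2
ee_pos: [0.6105, -0.0051, 0.2227]
tcp_rot: [-0.348, 0.612, 0.345, 0.62]
contact_force: [-0.8, -0.7, -0.4]
gripper_width: 0.0222
t 21.2 pos [ 0.6105 -0.0051  0.2227] xdir [ 0.012  0.002 -1.   ] jaw yaw 58.7 w 0.0222 F [-0.8 -0.7 -0.4] j7 1.04
dworld mm [11.  29.  -2.7] rows total [0.01  0.019 0.102]
spin -0.005 deg 0.1
```

```bash
python3 -m handwheel '{"gripper":[1,1,1],"linear":[[0,0.019,0.102],[0,0,0],[0,0,0]],"spin":[0,0,0]}';  cat > rod.py <<'E'
from c import *
def rod(t_off=.0955,lo=.004,hi=.074,zmin=None):
    """fit the visible rod in side/scene; return tip and mouth in each camera's own frame"""
    s=r.observe(); p=np.array(s['ee_pos'])
    for cam in ['scene','side']:
        im,d,W=cloud(cam); z=W[...,2]; C=np.array(r.get_calibration(cam)['position'])
        tz=p[2]-t_off; m=near(W,p,.03)&(z>max(tz+lo,zmin or 0))&(z<tz+hi); q=W[m]
        if len(q)<20: print(cam,'few',len(q)); continue
        def f(a):
            ax=a[:2]+np.outer(q[:,2]-tz,a[2:]); return np.hypot(*(q[:,:2]-ax).T)-.005
        v=(C-p)[:2]; v/=np.linalg.norm(v)
        a=least_squares(f,[*(q[:,:2].mean(0)-.005*v),0,0],loss='soft_l1',f_scale=.001).x
        zz=W[near(W,p,.025)]; low=np.percentile(zz[zz[:,2]>.09][:,2],1)
        c=ring(W,(.6215,.0235),.016,.012,.079)
        print(cam,len(q),'tip',a[:2].round(4),'slope',a[2:].round(3),'lowest z',low.round(4),'tip-mouth mm',((a[:2]-c)*1000).round(1))
        np.savez('/tmp/rod_'+cam,im=im)
E
python3 - <<'E'
from rod import *
plan((.6215,.0239,.22),58.8)
rod()
a,b=[np.load(f'/tmp/rod_{c}.npz')['im'] for c in ('scene','side')]
A=cv2.resize(a[130:270,250:400],(400,373)); B=cv2.resize(b[130:270,270:420],(400,373))
cv2.imwrite('pics/rod.png',np.hstack([A,B])[...,::-1])
E
```

```text
time: 21.58
ee_pos: [0.6206, 0.0222, 0.2213]
tcp_rot: [-0.347, 0.614, 0.344, 0.62]
contact_force: [-0.9, -0.4, -1.0]
gripper_width: 0.0217
t 21.57 pos [0.6206 0.0222 0.2213] xdir [ 0.01 -0.   -1.  ] jaw yaw 58.6 w 0.0217 F [-0.9 -0.4 -1. ] j7 1.0
dworld mm [ 0.9  1.7 -1.3] rows total [0.004 0.    0.006]
spin -0.008 deg 0.2
73 bbox mid [0.62   0.0225] ext [0.0334 0.0346] ann [0.6209 0.0223] z 0.0784
scene 104 tip [0.6193 0.0224] slope [-0.004  0.001] lowest z 0.1289 tip-mouth mm [-1.6  0. ]
71 bbox mid [0.6222 0.0223] ext [0.0282 0.0361] ann [0.6219 0.0229] z 0.078
side 147 tip [0.6181 0.0244] slope [ 0.01  -0.013] lowest z 0.132 tip-mouth mm [-3.7  1.5]
```

View pics/rod.png

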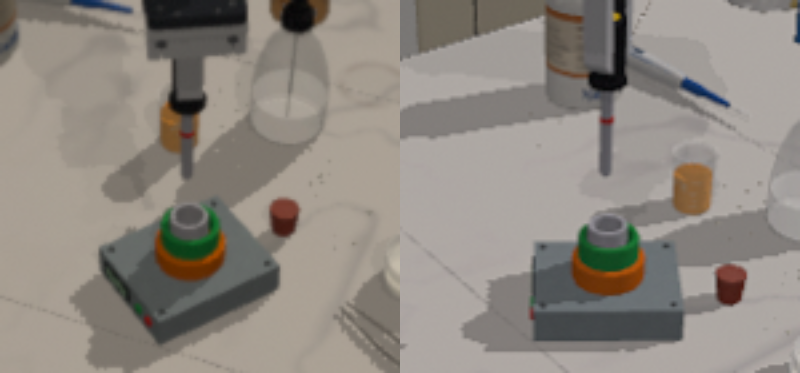

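```bash
python3 -m handwheel '{"gripper":[1,1,1,1],"linear":[[0.03,-0.006,0.005],[0.04,0,0],[0.02,0,0],[0,0,0]],"spin":[0,0,0,0]}';  python3 - <<'E'
from rod import *
plan((.6229,.0234,.1255),58.8)
rod(); rod()
E
```

```text
time: 22.18
ee_pos: [0.6227, 0.0212, 0.192]
tcp_rot: [-0.347, 0.614, 0.344, 0.62]
contact_force: [0.1, 0.6, -0.3]
gripper_width: 0.0219
t 22.18 pos [0.6227 0.0212 0.192 ] xdir [ 0.009  0.    -1.   ] jaw yaw 58.5 w 0.0219 F [ 0.1  0.6 -0.3] j7 1.01
dworld mm [  0.2   2.2 -66.5] rows total [0.222 0.005 0.005]
spin -0.012 deg 0.3
72 bbox mid [0.6207 0.0222] ext [0.0317 0.0331] ann [0.6206 0.0219] z 0.0782
scene 101 tip [0.6208 0.0219] slope [ 0.012 -0.017] lowest z 0.1018 tip-mouth mm [0.1 0. ]
73 bbox mid [0.622  0.0235] ext [0.0287 0.0315] ann [0.622  0.0233] z 0.0782
side 142 tip [0.6206 0.0227] slope [ 0.013 -0.008] lowest z 0.1036 tip-mouth mm [-1.4 -0.5]
73 bbox mid [0.6203 0.0229] ext [0.0311 0.032 ] ann [0.6207 0.0227] z 0.0783
scene 109 tip [0.6219 0.0224] slope [-0.005 -0.02 ] lowest z 0.1002 tip-mouth mm [ 1.3 -0.3]
72 bbox mid [0.622  0.0231] ext [0.0285 0.0323] ann [0.6218 0.0227] z 0.0783
side 138 tip [0.6211 0.0227] slope [ 0.006 -0.004] lowest z 0.104 tip-mouth mm [-0.7 -0. ]
```

```bash
cat > wr.py <<'E'
from c import *
def wr(t_off=.0955,save=None):
    p=np.array(r.observe()['ee_pos']); C=np.array(r.get_calibration('wrist')['position']); im,d,W=cloud('wrist'); z=W[...,2]; tz=p[2]-t_off
    m=near(W,p,.012)&(z>max(tz+.002,.083))&(z<tz+.07); q=W[m]; print('rod pts',len(q), 'zrange',np.percentile(q[:,2],[1,50,99]).round(4))
    v=(C-p)[:2]; v/=np.linalg.norm(v)
    f=lambda a: np.hypot(*(q[:,:2]-(a[:2]+np.outer(q[:,2]-tz,a[2:]))).T)-.005
    a=least_squares(f,[*(q[:,:2].mean(0)-.003*v),0,0],loss='soft_l1',f_scale=.001).x
    c=ring(W,(.6215,.0238),.016,.012,.08,.0025); print('tip',a[:2].round(4),'slope',a[2:].round(3),'tip-mouth',((a[:2]-c)*1000).round(1),'axis at .08 - mouth',((a[:2]+a[2:]*(.08-tz)-c)*1000).round(1))
    if save: cv2.imwrite(save,cv2.resize(im[150:390,200:440],(600,600))[...,::-1])
E
python3 - <<'E'
from wr import *
wr(save='pics/w5.png'); wr()
E
```

```text
rod pts 211 zrange [0.1014 0.1247 0.1464]
395 bbox mid [0.6215 0.0237] ext [0.0311 0.0315] ann [0.6216 0.0239] z 0.0798
tip [0.6221 0.022 ] slope [-0.002 -0.005] tip-mouth [ 0.6 -1.9] axis at .08 - mouth [ 0.6 -1.9]
rod pts 212 zrange [0.101  0.1248 0.1472]
389 bbox mid [0.6215 0.0238] ext [0.0312 0.0312] ann [0.6216 0.0239] z 0.0799
tip [0.6222 0.022 ] slope [-0.004 -0.007] tip-mouth [ 0.6 -1.9] axis at .08 - mouth [ 0.7 -1.8]
```

View pics/w5.png

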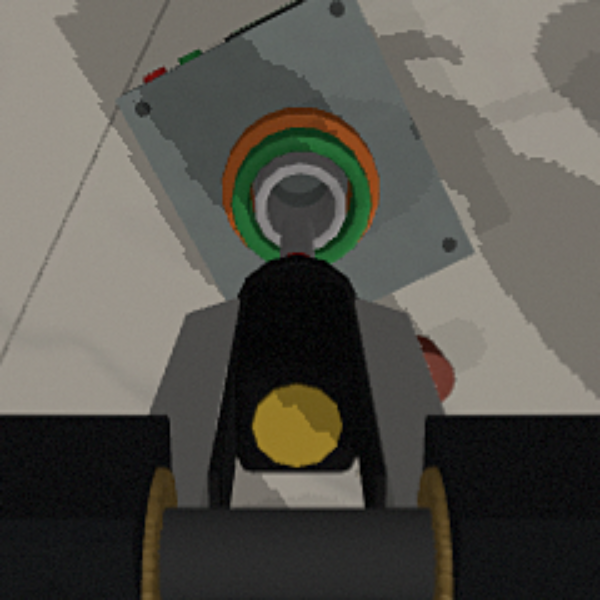

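```bash
python3 -m handwheel '{"gripper":[1,1,1,1],"linear":[[0,0.004,0.004],[0.02,0,0],[0.02,0,0],[0,0,0]],"spin":[0,0,0,0]}';  python3 - <<'E'
from wr import *
plan((.6222,.0230,.1255),58.8)
wr(); wr()
E
```

```text
time: 22.98
ee_pos: [0.623, 0.0234, 0.1803]
tcp_rot: [-0.347, 0.614, 0.344, 0.62]
contact_force: [0.2, 0.7, -1.4]
gripper_width: 0.0224
t 22.98 pos [0.623  0.0234 0.1803] xdir [ 0.011  0.001 -1.   ] jaw yaw 58.5 w 0.0224 F [ 0.2  0.7 -1.4] j7 1.01
dworld mm [ -0.8  -0.4 -54.8] rows total [ 0.183  0.003 -0.004]
spin -0.011 deg 0.3
rod pts 212 zrange [0.0893 0.1124 0.1336]
416 bbox mid [0.6217 0.0239] ext [0.0317 0.0311] ann [0.6217 0.0238] z 0.0798
tip [0.6219 0.0241] slope [-0.001 -0.007] tip-mouth [0.2 0.3] axis at .08 - mouth [0.2 0.3]
rod pts 212 zrange [0.0888 0.1123 0.1341]
426 bbox mid [0.6213 0.0238] ext [0.031  0.0314] ann [0.6215 0.0239] z 0.0799
tip [0.622  0.0241] slope [-0.001 -0.007] tip-mouth [0.5 0.2] axis at .08 - mouth [0.5 0.2]
```

```bash
python3 -m handwheel '{"gripper":[1,1,1,1,1],"linear":[[0.025,0.001,0],[0.025,0.001,0],[0.025,0.001,0],[0.02,0,0],[0,0,0]],"spin":[0,0,0,0,0]}';  python3 - <<'E'
from wr import *
plan((.6226,.0232,.1255),58.8)
wr()
E
```

```text
time: 23.7
ee_pos: [0.6226, 0.0239, 0.15]
tcp_rot: [-0.347, 0.614, 0.344, 0.621]
contact_force: [-0.1, 0.2, -0.6]
gripper_width: 0.0219
t 23.7 pos [0.6226 0.0239 0.15  ] xdir [ 0.011  0.001 -1.   ] jaw yaw 58.5 w 0.0219 F [-0.1  0.2 -0.6] j7 1.02
dworld mm [  0.   -0.7 -24.5] rows total [ 0.082 -0.    -0.002]
spin -0.011 deg 0.3
rod pts 100 zrange [0.0836 0.0928 0.1039]
436 bbox mid [0.6204 0.0239] ext [0.0292 0.0313] ann [0.6226 0.0232] z 0.0798
tip [0.6218 0.0241] slope [-0.01   0.004] tip-mouth [-0.7  0.9] axis at .08 - mouth [-1.  1.]
```

```bash
python3 -m handwheel '{"gripper":[1,1,1,1,1,1],"linear":[[0.025,0.001,-0.002],[0.025,0,0],[0.02,0,0],[0.01,0,0],[0,0,0],[0,0,0]],"spin":[0,0,0,0,0,0]}';  python3 - <<'E'
from wr import *
plan((.6226,.0232,.1255),58.8)
# flange top (z expected .116) & band seen from side/scene
for cam in ['scene','side']:
    im,d,W=cloud(cam); z=W[...,2]; hsv=cv2.cvtColor(im,cv2.COLOR_RGB2HSV)
    m=near(W,(.6215,.0235),.03)&(z>.07)&(z<.11)&(hsv[...,1]>110)&((hsv[...,0]<8)|(hsv[...,0]>172))
    q=W[m]; print(cam,'red',m.sum(), 'z',q[:,2].round(4) if m.sum()<15 else np.percentile(q[:,2],[5,50,95]).round(4), 'xy',np.median(q[:,:2],0).round(4) if len(q) else '')
    v,u=[int(k) for k in np.argwhere(near(W,(.6215,.0235),.02)&(abs(z-.08)<.005)).mean(0)]
    cv2.imwrite(f'/tmp/{cam}_f.png',cv2.resize(im[v-45:v+30,u-37:u+38],(400,400),interpolation=cv2.INTER_CUBIC)[...,::-1])
cv2.imwrite('pics/fin.png',np.hstack([cv2.imread(f'/tmp/{c}_f.png') for c in ('scene','side')]))
E
```

```text
time: 24.5
ee_pos: [0.6227, 0.0235, 0.1249]
tcp_rot: [-0.347, 0.613, 0.344, 0.621]
contact_force: [-0.1, 0.5, -0.7]
gripper_width: 0.0222
t 24.5 pos [0.6227 0.0235 0.1249] xdir [ 0.012  0.001 -1.   ] jaw yaw 58.5 w 0.0222 F [-0.1  0.5 -0.7] j7 1.03
dworld mm [-0.1 -0.3  0.6] rows total [-0.002 -0.    -0.001]
spin -0.011 deg 0.3
scene red 5 z [0.0787 0.0804 0.0766 0.0787 0.0807] xy [0.6198 0.0206]
side red 7 z [0.0792 0.0798 0.0814 0.0759 0.0776 0.0792 0.0739] xy [0.6209 0.0212]
```

View pics/fin.png

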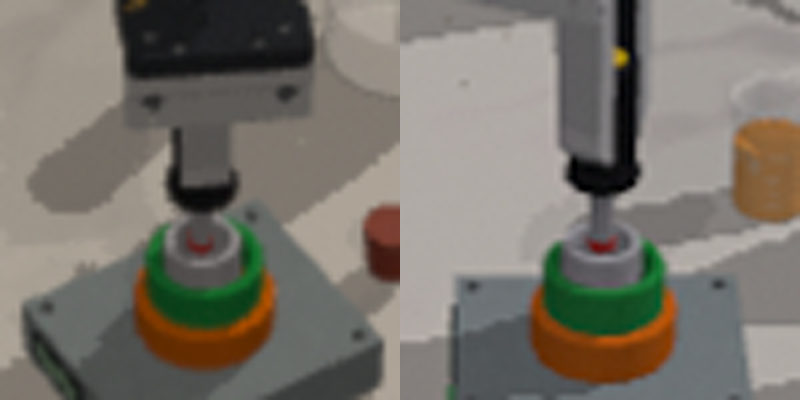

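```bash
python3 -m handwheel '{"gripper":[1,1],"linear":[[-0.001,0,0],[0,0,0]],"spin":[0,0]}'; python3 - <<'E'
from wr import *
plan((.6226,.0232,.1255),58.8)
p=np.array(r.observe()['ee_pos']); im,d,W=cloud('wrist'); z=W[...,2]
m=near(W,p,.009)&(abs(z-.164)<.01); print('handle top z (want .164)',m.sum(),np.percentile(z[m],[10,50,90]).round(4))
m=near(W,p,.02)&(abs(z-.116)<.006); print('flange top z (want .116)',m.sum(),np.median(z[m]).round(4))
wr(t_off=.0950); s=r.observe(); print(np.abs(s['joint_vel']).max())
im,d,W=cloud('scene')
for q in ['orange_beaker','stopper','brown_bottle','timer']: print(q,[np.round(o['point'],3).tolist() for o in r.landmark_of('scene',q)][:1])
print(r.observe()['time'])
E
```

```text
time: 24.85
ee_pos: [0.6229, 0.0235, 0.1256]
tcp_rot: [-0.347, 0.613, 0.344, 0.621]
contact_force: [-0.5, -0.1, -1.5]
gripper_width: 0.0218
t 24.85 pos [0.6229 0.0235 0.1256] xdir [ 0.012  0.001 -1.   ] jaw yaw 58.5 w 0.0218 F [-0.5 -0.1 -1.5] j7 1.03
dworld mm [-0.3 -0.3 -0.1] rows total [ 0.     0.    -0.001]
spin -0.011 deg 0.3
handle top z (want .164) 1155 [0.164  0.1651 0.1659]
flange top z (want .116) 451 0.1161Traceback (most recent call last):
  File "<stdin>", line 6, in <module>
  File "wr.py", line 4, in wr
    m=near(W,p,.012)&(z>max(tz+.002,.083))&(z<tz+.07); q=W[m]; print('rod pts',len(q), 'zrange',np.percentile(q[:,2],[1,50,99]).round(4))
                                                                                                ~~~~~~~~~~~~~^^^^^^^^^^^^^^^^^^
    return _quantile_unchecked(
        a, q, axis, out, overwrite_input, method, keepdims, weights)
    return _ureduce(a,
                    func=_quantile_ureduce_func,
    ...<5 lines>...
                    overwrite_input=overwrite_input,
                    method=method)
    r = func(a, **kwargs)
    result = _quantile(arr,
                       quantiles=q,
    ...<2 lines>...
                       out=out,
                       weights=wgt)
    slices_having_nans = np.isnan(arr[-1, ...])
                                  ~~~^^^^^^^^^
IndexError: index -1 is out of bounds for axis 0 with size 0
```

```bash
python3 -m handwheel '{"gripper":[1,1,1,1],"linear":[[0,0,0],[0,0,0],[0,0,0],[0,0,0]],"spin":[0,0,0,0]}'; python3 - <<'E'
from c import *
plan((.6226,.0234,.1255)); print('vmax',np.abs(r.observe()['joint_vel']).max())
im,d,W=cloud('scene')
for q in ['orange_beaker','stopper','brown_bottle','timer']: print(q,[np.round(o['point'],3).tolist() for o in r.landmark_of('scene',q)][:1])
ring(W,(.6215,.0235),.025,.019,.069,.003)
s=r.observe(); print(s['time'],s['ee_pos'])
if abs(s['ee_pos'][2]-.1255)<.0015 and np.hypot(s['ee_pos'][0]-.6226,s['ee_pos'][1]-.0234)<.0015: print(r.close_job())
E
```

```text
time: 25.45
ee_pos: [0.6228, 0.0236, 0.1255]
tcp_rot: [-0.347, 0.613, 0.343, 0.621]
contact_force: [-0.2, 0.1, -1.6]
gripper_width: 0.022
t 25.45 pos [0.6228 0.0236 0.1255] xdir [ 0.012  0.001 -1.   ] jaw yaw 58.5 w 0.022 F [-0.2  0.1 -1.6] j7 1.03
dworld mm [-0.2 -0.2 -0. ] rows total [ 0.     0.    -0.001]
vmax 0.002528088096048703
orange_beaker []
stopper [[0.728, 0.022, -0.004]]
brown_bottle [[0.696, -0.242, 0.001]]
timer [[0.371, -0.046, -0.001]]
122 bbox mid [0.6216 0.022 ] ext [0.0472 0.0489] ann [0.6232 0.0249] z 0.0688
25.7 [0.62282401 0.02354966 0.12553126]
the job is handed in; nothing more can be done
None
```

The job is handed in at 25.7 s of the 69 s allowed. The orange collar sits on the housing, the green collar sits on top of it, and the arm is still holding the black-handled probe in the bore.

- **Collars:** the wrist camera measured the orange top at 50 mm and the green top at 70 mm, as they should be. Both were within about 1 mm of the sleeve axis. I gripped the green collar only by its top 2–3 mm, because I started lifting before the fingers had fully closed. It held and was lowered all the way, not dropped.
- **Probe depth:** the wrist camera put the flange top at 116.1 mm against 116.0 mm wanted. The scene and side pictures show the red band at the sleeve's mouth. The wrist camera's reading of the handle top was about 1 mm high, which fits a slightly tilted view.
- **Probe position:** the rod was within about 0.5 mm of the bore's centre just before it went in and about 0.4 mm off partway down. The rod measured close to upright (within 0.6°) and the arm was still. I felt no contact with the well at any of the readings I took.
- **Checks that failed or disagreed:**
  - The last rod measurement from the wrist camera failed because the rod was hidden in the bore, so the final centring is inferred from the arm's pose and the last view of the rod.
  - Before insertion, the fixed cameras and the wrist camera differed by about 2 mm in y. I went with the wrist camera because it repeated better.
- **Other items:** the stopper, brown bottle and timer were where they started, within a few mm of measuring noise. The network missed the orange beaker in the last picture, but the closing side-camera crop shows it upright. I did not measure the yellow look-alikes again, and the gripper kept clear of them.

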